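Raise the sample lift by one turn of its hand wheel

ROBOT

A 7-joint arm with a two-finger parallel gripper is mounted at the origin on a cart in front of the work surface, level with it; the furniture and walls round the work are solid. World frame = base frame: x ahead of the robot, y to its left, z up, the work surface at z = 0. Lengths are in m, angles in rad, forces in N, time in s.
With the tool pointing down it reaches from about 0.35 to 0.9 m from the base axis. Payload 8.1 kg.
Tool frame: the origin (TCP) lies at the centre of the arm's flange, where the gripper is bolted on; the fingertips stand ahead of it and the grasp point (between the pads) lies 159 mm ahead of it (bot.tip_extent is the y of the fingertips in the tool frame, in m); y points along the fingers, x is the direction in which the jaws open and shut, and the axes are right-handed (so a half turn about y gives the same grasp; the last joint's range is limited). The gripper opens to 92 mm and grips with 3 to 60 N. Pads are 19 mm wide; open, the fingers measure 130 mm over their backs; the gripper's body (75 mm by 190 mm) begins 47 mm behind the grasp point.
Start: joints at [1.199, 0.434, 0.025, 1.573, -0.012, 1.134, -0.075], TCP at [0.166, -0.603, 0.405] pointing down, gripper open.
Joint ranges: [-2.62, 2.62], [-0.44, 2.09], [-1.27, 1.32], [0.08, 2.57], [-1.32, 4.46], [0.12, 2], [-2.74, 2.74]. Speed limits (rad/s): [2.22, 2.22, 3.01, 3.01, 3.14, 3.14, 3.14].

INTERFACE

Orientations are given as [roll, pitch, yaw] about the fixed x, y, z axes, in that order (R = Rz(yaw) Ry(pitch) Rx(roll)).
In Python, from station import bot, hand, status, optics, look_for, cut_out gives the robot as it stands. Calls block until the motion is done:
- bot.move_to(position, orientation): joint-space move of the TCP to a pose.
- bot.move_l(position, ori=None, speed=0.15): straight line of the TCP; ori=None keeps the orientation; speed is the mean speed in m/s.
- bot.move_joints(angles): joint-space move.
- hand.gripper_to(opening, grasp_force=None): finger opening in m; grasp_force is the grip in N (None keeps the last); returns when the fingers have stopped.
- bot.hold(seconds).
- bot.inverse_kinematics(position, orientation): joint angles nearest the present ones, or None.
- status.get_obs(): the state.
- optics.capture(name): name is "side" or "top" or "wrist"; returns the picture (384x512x3 uint8, red, green, blue); there is no depth.
- optics.camera_model(name): a dict with "camera_matrix" (3x3 intrinsics, pixels), "extrinsics" (4x4, takes a point from camera to world coordinates). Camera axes: x right, y down, z forward; pixel columns grow to the right and rows downward; lengths in m; the calibration is good to about 2 mm. A picture is of the moment at which its call begins: read the wrist's pose just before it. camera_model takes no time and is no camera call; for the wrist camera it gives the pose at the moment of the call.
A pose or a line that the arm cannot do raises bot.MotionError and nothing moves.
- bot.close_job(): hands the job in, once; it reports no verdict.
Trained networks look in the newest picture that a camera, given by its name, has taken for a name from the list of things; names that differ only in an ending like _2 or _b are one class to them, and where a whole thing is asked for, a point or a joint stands for the part that bears it (a point fixed in the world has none). Each returns a list of dicts, best first, with "score" (0 to 1); they miss things now and then, are a little off and sometimes report something else, mostly with a low value. They report only what shows in the picture. A call takes as long as a camera call.
- look_for(camera, query): "at" ([x, y, z] in m, in the coordinates of the camera as it stood for that picture, good to about 4 mm: the middle of the surface that is visible of it).
- cut_out(camera, query): "pixels" (384x512 bool, what is visible of it).
The state is a dict: "time_s": time; "q": joint angles; "qvel": joint speeds; "effort": joint torques, N m; "ee_pos": TCP position; "eef_rot": TCP orientation; "ft_force": force on the tool from outside, world axes, zero at the start; "ft_torque": the same for the moment, N m; "finger_gap": finger opening in m.
Only numpy, scipy, OpenCV 4.12 (cv2) and the standard library are available. Lean on these libraries where they do the work, as an engineer would, in place of code of your own. Each camera call takes 0.05 s, during which the arm holds its last target.

TASK

Raise the sample table by exactly one full turn of the black hand wheel on top of the lift: with the fingertips closed or the outside of the fingers, push the wheel's red upright handle clockwise (seen from above) all the way round until it stands at the red index pointer again, where it started. Push only, on the handle itself: do not pinch the handle or press on its top, do not turn the wheel backwards or well past the pointer, and leave the can, the bottle and the ring mount beside the lift where they are. Finish with the hand clear of everything.

Things in the scene. Friction and masses are not known exactly. Their poses are not given: they have to be found in the camera images.
- sample_lift: Fixed grey sample lift, origin under the wheel axis on the work surface; x points from the index pointer to the wheel axis, z up. Round dark foot 100 mm in diameter, grey column 52 x 58 mm up to 144 mm, hand wheel on top. The small sample table on its -x side (50 mm wide, out to 79 mm from the axis, below 110 mm) rises 20 mm per turn.
- axis (a point): Point on the vertical axis of the black hand wheel, 165 mm above the work surface (middle of the rim's thickness); it does not move. The rim's centre line is 52 mm from the axis, the rim is 12 mm thick, its top 171 mm above the work surface; three spokes; hub nut's top 178 mm high.
- index (a point): Top face of the small red fixed index pointer (14 x 10 mm) just outside the wheel rim, 69 mm from the wheel axis, 173 mm above the work surface. The handle starts next to it and must come back to it. Round the lift: a solid yellow gantry (x above 0.59, y above -0.015 m, up to 351 mm high) behind and to its left, a grey drawer cabinet (y below -0.21 m, 172 mm high) to its right.
- handle_mid (a point): Middle (half height) of the red upright round handle, 17 mm diameter, that stands on the wheel rim 52 mm from the wheel axis and goes round with the wheel (its sleeve also spins freely on its own pin). It reaches from the rim to 226 mm above the work surface; this point is 198 mm above it. A white line on the spoke points to it.
- spoke_handle: The same red upright handle as a body; origin at its foot on the rim (170 mm above the work surface), z up.
- wheel (a joint): Turn of the hand wheel, rad: about 0 at the start (handle at the index pointer), growing clockwise seen from above; 6.28 is one full turn. Stiff with friction (about 2 to 3 N at the handle); it stays where it is left, and there is no stop at one turn.
- spare_can: Loose round can, light with a black lid, 53 mm diameter, 64 mm high, origin at the centre of its underside. To be left alone.
- red_cap_bottle: Loose small light bottle with a red nozzle cap, 29 mm diameter, 76 mm high, origin at the centre of its underside. To be left alone.
- optic_ring: Loose black and silver ring-shaped optic mount lying flat, 50 mm diameter, 16 mm high, origin at the centre of its underside. To be left alone.

How it is judged:
On the way, in this order (a step that is already met when the one before it is completed fails the run):
1. the wheel is past a quarter turn clockwise while the fingers push on the handle (value of joint wheel above 1.57 rad and contact force between the fingers and spoke_handle above 0.3 N).
2. the wheel is past three quarters of a turn while the fingers push on the handle (value of joint wheel above 4.71 rad and contact force between the fingers and spoke_handle above 0.3 N).
At the end, for the whole second after the job is handed in: The wheel has made one full turn clockwise, within 0.16 rad (about 8 mm at the handle), so that its handle stands at the index pointer, and is at rest; can, bottle and ring mount are within 15 mm of where they stood (value of joint wheel between 6.123 and 6.443 rad and velocity of joint wheel between -0.05 and 0.05 rad/s and distance of each of spare_can, red_cap_bottle, optic_ring from where it was at the start of the episode below 0.015 m); the robot touches nothing.
It fails at once if the wheel is turned backwards (more than 0.4 rad before the pointer at the start) (value of joint wheel below -0.4 rad).
It fails at once if the wheel is turned well past one turn (more than 0.4 rad) (value of joint wheel above 6.683 rad).
It fails at once if the handle is pinched between the fingers or pressed on its top (horizontal distance between the grasp point and handle_mid below 0.009 m and contact force between the fingers and spoke_handle above 0.5 N).
It fails at once if the can, the bottle or the ring mount is knocked, carried or lifted (moved more than 30 mm) (distance of any of spare_can, red_cap_bottle, optic_ring from where it was at the start of the episode above 0.03 m).
It also fails if it takes over 51 s, if anything falls off the work surface, if the arm or the gripper's body presses on something with over 40 N, if the wrist force passes 120 N, or if a joint passes its speed limit or range.

## Working session

There is one attempt and no reset: what is moved stays moved. The work goes in short steps, each a Python script; the robot and the scene stay as the last script left them, time stands still between calls to the robot, and variables do not carry over. Pictures are saved under pics/ and viewed, and the job is handed in when it is done.

```bash
ls; mkdir -p pics
python3 - <<'E'
from station import bot, hand, status, optics, look_for, cut_out
import cv2, numpy as np
o=status.get_obs(); print(o)
print(bot.tip_extent)
for c in ["side","top","wrist"]:
    im=optics.capture(c); cv2.imwrite(f"pics/{c}0.png",im[:,:,::-1])
    m=optics.camera_model(c); E=np.array(m["extrinsics"]); print(c,np.round(m["camera_matrix"],1).tolist(),np.round(E,3).tolist())
    if c=="wrist": continue
    for q in ["axis","index","handle_mid","spoke_handle","sample_lift","spare_can","red_cap_bottle","optic_ring"]:
        try:
            for d in look_for(c,q)[:2]:
                print(c,q,round(d["score"],2),np.round(E[:3,:3]@d["at"]+E[:3,3],4))
        except Exception as e: print(c,q,e)
print(status.get_obs()["time_s"])
E
```

```text
pics
{'time_s': 0.0, 'q': array([ 1.19942407,  0.43524997,  0.02497844,  1.57411569, -0.01158813,
        1.13399083, -0.07509021]), 'qvel': array([ 9.09063106e-05, -4.25915151e-04, -1.48203229e-03,  5.06109352e-04,
        3.37324659e-04, -2.26632917e-03,  1.41774778e-03]), 'effort': array([-2.25429089e-04, -6.67851448e+01,  9.84904021e-01, -3.14448452e+01,
       -6.04968402e-02,  4.29510023e-02,  2.35551943e-04]), 'ee_pos': array([ 0.16586956, -0.60234487,  0.40392085]), 'eef_rot': array([-1.57095648,  0.00161109, -1.30208434]), 'ft_force': array([ 0.44189517, -0.65309865, -0.28186353]), 'ft_torque': array([ 0.00798372,  0.00588466, -0.02032304]), 'finger_gap': 0.09186319843717794}
0.178
side [[434.2, 0.0, 256.2], [0.0, 434.2, 189.5], [0.0, 0.0, 1.0]] [[-0.861, -0.276, 0.428, 0.091], [-0.509, 0.441, -0.739, 0.498], [0.016, -0.854, -0.52, 0.574], [0.0, 0.0, 0.0, 1.0]]
side axis 0.65 [ 0.4966 -0.1114  0.1042]
side index 0.96 [ 0.4975 -0.1092  0.0999]
side handle_mid 0.74 [ 0.4574 -0.1293  0.2062]
side handle_mid 0.41 [ 0.4948 -0.1104  0.1026]
side spoke_handle 0.56 [ 0.4585 -0.1248 
[... 358 characters left out ...]
33, -0.102], [0.038, -0.186, -0.982, 0.994], [0.0, 0.0, 0.0, 1.0]]
top axis 0.96 [ 0.4996 -0.1259  0.1698]
top index 0.86 [ 0.505  -0.1241  0.1667]
top index 0.69 [ 0.516  -0.1298  0.1722]
top handle_mid 0.54 [ 0.4619 -0.1236  0.2256]
top spoke_handle 0.56 [ 0.4626 -0.1293  0.225 ]
top sample_lift 0.59 [ 0.5058 -0.1271  0.1675]
top spare_can 0.76 [0.4288 0.0326 0.0674]
top red_cap_bottle 0.57 [ 0.3925 -0.2782  0.0406]
top optic_ring 0.67 [0.5186 0.0367 0.0182]
top optic_ring 0.21 [ 0.5012 -0.1291  0.1694]
wrist [[306.6, 0.0, 252.5], [0.0, 306.6, 185.7], [0.0, 0.0, 1.0]] [[0.265, -0.918, -0.295, 0.247], [-0.964, -0.253, -0.081, -0.581], [-0.0, 0.306, -0.952, 0.385], [0.0, 0.0, 0.0, 1.0]]
0.95
```

View pics/side0.png

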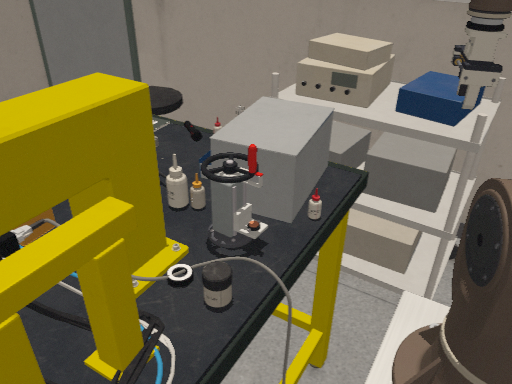

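View pics/top0.png

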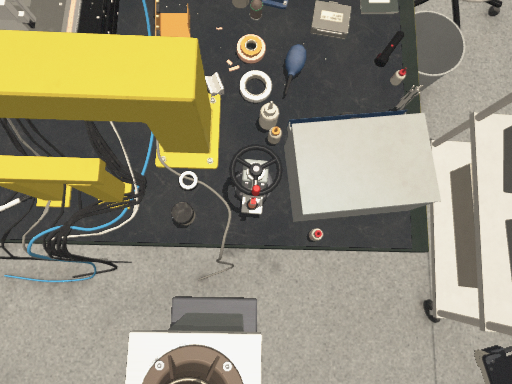

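Run:
```python
import cv2
im=cv2.imread("pics/top0.png")
cv2.imwrite("pics/top0z.png",cv2.resize(im[80:200,190:350],None,fx=5,fy=5,interpolation=cv2.INTER_CUBIC))
```

```text
(no output)
```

View pics/top0z.png

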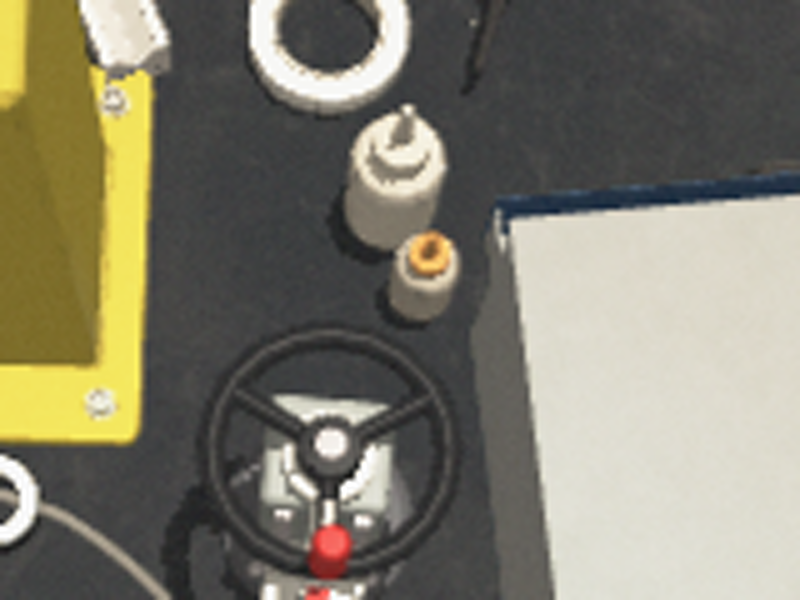

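The side view shows the black wheel with its red handle at (253,158). In the top view the hub is at about (256,169), the handle top at (256.6,188) and the pointer at about (253.6,199). The can is at (182,213), the ring at (188,180) and the bottle at (316,234). Next I'll fit the wheel pose.

```bash
cat > h.py <<'E'
from station import bot, hand, status, optics, look_for, cut_out
import cv2, numpy as np
def proj(c,P,m=None):
    m=m or optics.camera_model(c); E=np.array(m["extrinsics"]);K=np.array(m["camera_matrix"])
    p=(np.asarray(P)-E[:3,3])@E[:3,:3]; p=p@K.T; return p[:,:2]/p[:,2:]
def unproj(c,uv,z):
    m=optics.camera_model(c); E=np.array(m["extrinsics"]);K=np.array(m["camera_matrix"])
    d=E[:3,:3]@np.linalg.solve(K,[uv[0],uv[1],1]); return E[:3,3]+d*(z-E[2,3])/d[2]
def zoom(c,u0,v0,w,h,f): 
    im=cv2.imread(f"pics/{c}.png")
E
python3 - <<'E'
from h import *
print("top hub",unproj("top",(256.2,168.6),.178),"handle",unproj("top",(256.6,188),.226),"idx",unproj("top",(253.6,199.2),.173))
A=unproj("top",(256.2,168.6),.178)
for c in ["top","side"]:
    im=cv2.imread(f"pics/{c}0.png")
    g=cut_out(c,"spoke_handle")
    for d in g[:2]:
        v,u=np.nonzero(d["pixels"]); print(c,"mask",round(d["score"],2),len(u),u.min(),u.max(),v.min(),v.max(),u.mean(),v.mean())
    hsv=cv2.cvtColor(im,cv2.COLOR_BGR2HSV)
    red=((hsv[...,0]<8)|(hsv[...,0]>172))&(hsv[...,1]>150)&(hsv[...,2]>90)
    n,l,s,ce=cv2.connectedComponentsWithStats(red.astype(np.uint8))
    for i in range(1,n):
        if s[i,4]>8: print(c,s[i],ce[i])
    f=5 if c=="top" else 6
    (u0,v0,w,h)=(190,100,160,120) if c=="top" else (185,130,110,90)
    z=cv2.resize(im[v0:v0+h,u0:u0+w],None,fx=f,fy=f,interpolation=cv2.INTER_CUBIC)
    t=np.linspace(0,2*np.pi,60)
    def dr(P,col):
        for p in proj(c,P): cv2.circle(z,tuple(np.int32((p-[u0,v0]+.5)*f)),2,col,-1)
    for r,zz in((.058,.165),(.046,.165)): dr(np.c_[A[0]+r*np.cos(t),A[1]+r*np.sin(t),0*t+zz],(0,255,0))
    dr([[A[0],A[1],.178],[A[0]-.069,A[1],.173]],(255,0,255))
    for zz in(.171,.226): dr(np.c_[A[0]-.052+.0085*np.cos(t),A[1]+.0085*np.sin(t),0*t+zz],(255,255,0))
    cv2.imwrite(f"pics/{c}0o.png",z)
print(A)
for yaw in (90,-60,120,-90):
    for p in ((.453,-.16),(.54,-.09),(.5,-.07)):
        q=bot.inverse_kinematics([*p,.373],[-np.pi/2,0,np.radians(yaw)]); print(yaw,p,None if q is None else np.round(q,2))
E
```

```text
top hub [ 0.51724711 -0.13184838  0.178     ] handle [ 0.46574101 -0.1317265   0.226     ] idx [ 0.45149266 -0.12789975  0.173     ]
top mask 0.56 76 252 259 185 195 255.35526315789474 189.81578947368422
top [400  69   6   7  31] [402.22580645  71.77419355]
top [252 185   8  11  71] [255.66197183 190.02816901]
top [251 198   5   6  23] [252.91304348 200.52173913]
top [315 231   6   6  31] [317.5483871  233.41935484]
side mask 0.54 240 248 257 144 172 252.20833333333334 157.65
side [215 121   5   5  15] [216.93333333 123.46666667]
side [248 144  15  32 249] [252.52610442 159.78714859]
side [312 189   8  12  54] [315.55555556 195.87037037]
[ 0.51724711 -0.13184838  0.178     ]
90 (0.453, -0.16) [ 0.83  0.33 -0.76  1.91  0.27  1.    1.53]
90 (0.54, -0.09) [ 0.62  0.45 -0.76  1.76  0.35  1.07  1.31]
90 (0.5, -0.07) [ 0.66  0.39 -0.82  1.85  0.33  1.04  1.28]
-60 (0.453, -0.16) [ 0.53  0.26 -0.37  1.93  0.11  0.96 -0.94]
-60 (0.54, -0.09) [ 0.41  0.38 -0.45  1.78  0.19  1.03 -1.16]
-60 (0.5, -0.07) [ 0.4   0.32 -0.47  1.87  0.17  0.99 -1.18]
120 (0.453, -0.16) [ 1.03  0.43 -1.06  1.9   0.43  1.06  1.9 ]
120 (0.54, -0.09) [ 0.8   0.56 -1.06  1.75  0.53  1.16  1.67]
120 (0.5, -0.07) [ 0.81  0.48 -1.06  1.84  0.47  1.1   1.67]
-90 (0.453, -0.16) [ 0.46  0.25 -0.28  1.94  0.08  0.96 -1.43]
-90 (0.54, -0.09) [ 0.31  0.36 -0.32  1.79  0.13  1.01 -1.63]
-90 (0.5, -0.07) [ 0.34  0.3  -0.38  1.88  0.13  0.98 -1.67]
```

View pics/top0o.png

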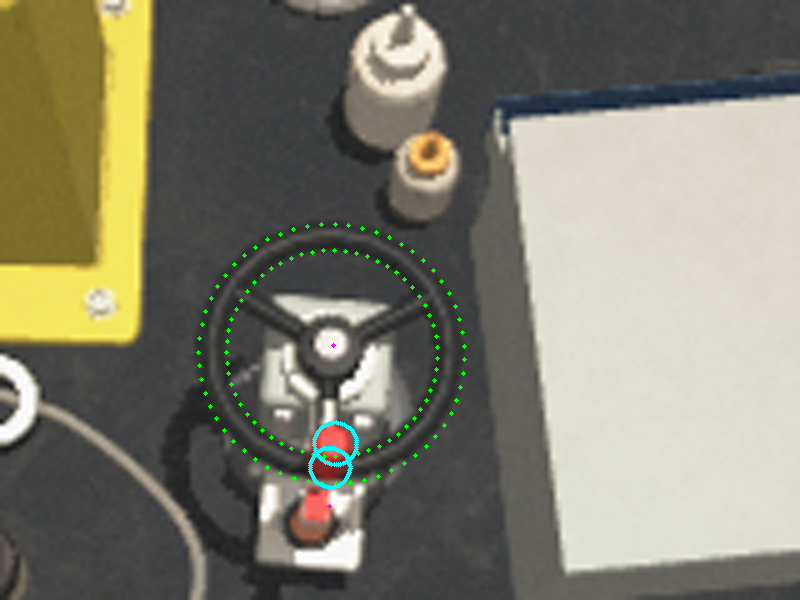

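View pics/side0o.png

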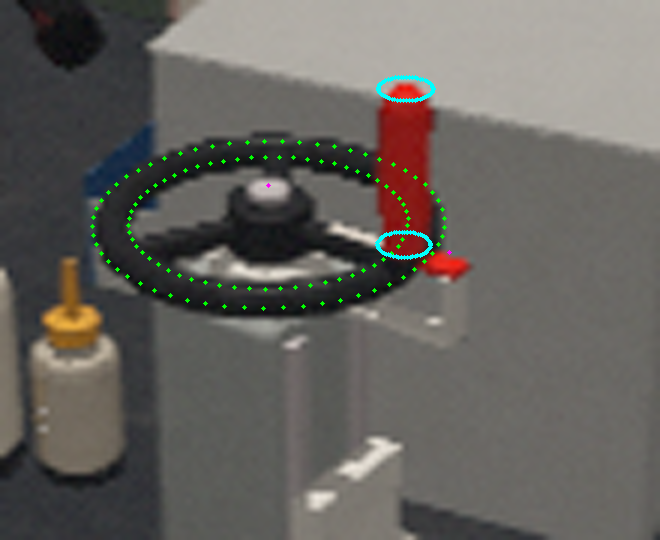

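The overlays fit in both views, with the axis at about (0.517, -0.131). I'll close the fingers and go to the -y side of the handle.

```bash
cat >> h.py <<'E'
AX=np.array([.517,-.131]); ZP=.195+.178; R=.052
def pose(phi,lag,gap,phi0=1.0,inward=0.002,half=.019):
    a=np.radians(180-(phi+phi0)); h=AX+(R)*np.array([np.cos(a),np.sin(a)])
    pn=90-(phi+phi0-lag); n=np.array([np.cos(np.radians(pn)),np.sin(np.radians(pn))])
    c=h-n*(half+.0085+gap)+ (AX-h)/R*inward
    return c,pn
def ori(y): return [-np.pi/2,0,np.radians(y)]
def snap(c,name,u0=None,v0=None,w=None,h=None,f=5):
    im=optics.capture(c)[:,:,::-1]
    if u0 is not None: im=cv2.resize(im[v0:v0+h,u0:u0+w],None,fx=f,fy=f,interpolation=cv2.INTER_CUBIC)
    cv2.imwrite(f"pics/{name}.png",im)
E
python3 - <<'E'
from h import *
T=lambda: round(status.get_obs()["time_s"],2)
c,pn=pose(0,0,.02)
bot.move_l([.166,-.603,.50],speed=.2)
hand.gripper_to(0.0); print(T(),status.get_obs()["finger_gap"])
bot.move_to([*c,.48],ori(pn)); print(T())
bot.move_l([*c,ZP],speed=.15); print(T())
o=status.get_obs(); print(o["ee_pos"],o["q"].round(2),o["ft_force"],c,pn)
snap("side","s1",185,100,110,100,6); snap("top","t1",190,80,160,120)
E
```

```text
3.12 0.0005714817772622275
5.0
5.87
[ 0.46654641 -0.17774987  0.37372594] [ 0.78  0.34 -0.66  1.87  0.24  1.01  1.57] [-0.39427977 -0.96484066  0.65761656] [ 0.46617863 -0.17762015] 89.0
```

View pics/s1.png

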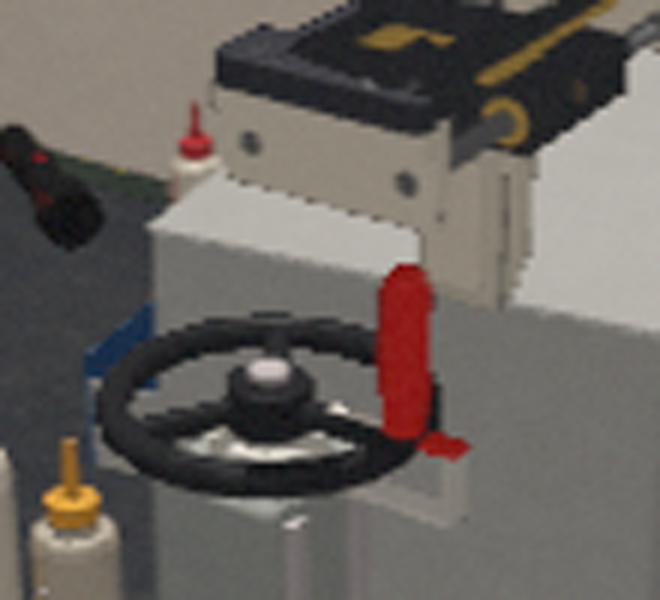

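View pics/t1.png

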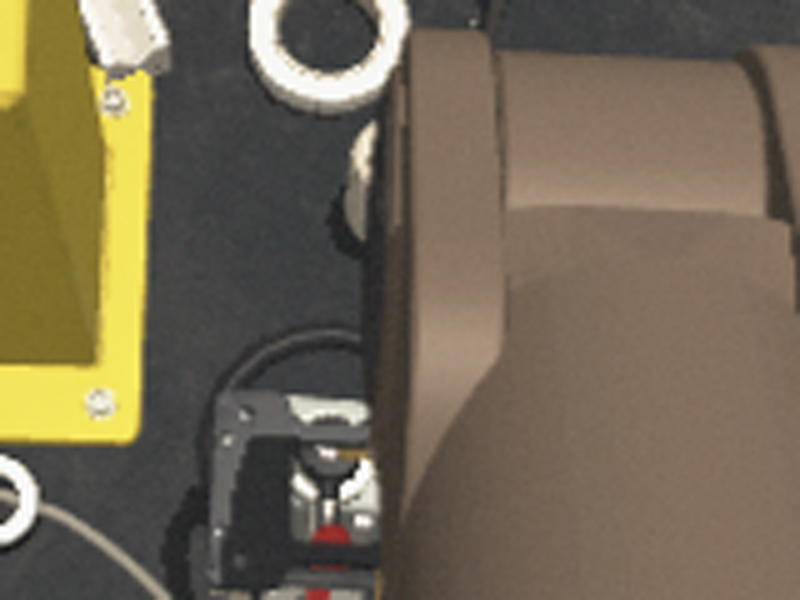

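Run:
```python
from h import *
c=np.array([.4665,-.1777])
P=[[c[0]+dx,c[1]+dy,z] for z in(.195,.26) for dx in(-.0095,.0095) for dy in(-.019,.019)]
print(((proj("side",P)-[185,100])*6).round())
print(((proj("side",[[c[0]+dx,c[1]+.095,.261] for dx in(-.0375,.0375)])-[185,100])*6).round())
snap("wrist","w1")
```

```text
[[524. 285.]
 [467. 329.]
 [474. 272.]
 [416. 315.]
 [531. 102.]
 [472. 141.]
 [479.  90.]
 [419. 128.]]
[[424. 246.]
 [206. 188.]]
```

View pics/w1.png

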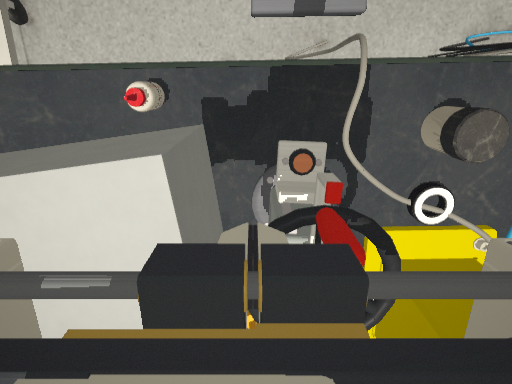

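The finger geometry matches the prediction: in the side crop the fingertips are at about (475,305), beside the handle. The wrist view shows the handle standing next to the red pointer at (333,192). I'll push stroke A, starting with 40° and then checking.

```bash
cat >> h.py <<'E'
def stroke(phis,lagf,dyaw=0,speed=.06,gap=0.,inward=.002):
    for p in phis:
        c,pn=pose(p,lagf(p),gap,inward=inward); y=(pn+dyaw)
        bot.move_l([*c,ZP],ori(y),speed=speed)
        o=status.get_obs(); print(p,round(o["time_s"],2),o["ft_force"].round(1),(o["ee_pos"][:2]-c).round(4),"q3,q7",o["q"][[2,6]].round(2))
lagA=lambda p: max(0,(p-90)*.45)
E
python3 - <<'E'
from h import *
stroke([0,10,20,30,40],lagA)
snap("side","s2",185,100,110,100,6)
E
```

```text
0 6.5 [ 0.1 -0.6 -0.8] [0.     0.0004] q3,q7 [-0.67  1.53]
10 6.83 [-0.1  0.3  0.6] [ 0.     -0.0001] q3,q7 [-0.64  1.36]
20 7.15 [0.6 0.2 0.6] [ 0.0001 -0.0002] q3,q7 [-0.6   1.19]
30 7.47 [ 0.4 -0.2  0.7] [ 0.0002 -0.0002] q3,q7 [-0.58  1.01]
40 7.8 [ 0.1 -0.  -0.2] [ 0.0001 -0.0002] q3,q7 [-0.55  0.82]
```

View pics/s2.png

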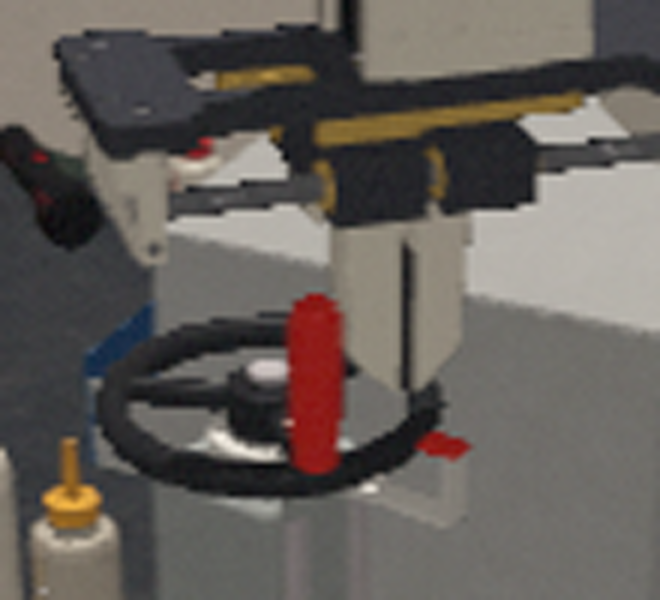

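The handle follows, at about (315,385) in the crop. The fingertips are bevelled, so I'll push 5 mm lower.

```bash
sed -i 's/ZP=.195+.178/ZP=.190+.178/' h.py
python3 - <<'E'
from h import *
stroke([50,60,70,80,90,100,110,120,130,140],lagA,speed=.07)
snap("side","s3",185,100,110,100,6)
E
```

```text
50 8.18 [ 0.6 -0.5 -0.4] [ 0.     -0.0002] q3,q7 [-0.51  0.63]
60 8.5 [-0.2  0.1 -0.2] [ 0.0001 -0.0002] q3,q7 [-0.48  0.45]
70 8.82 [-0.4 -0.  -0.9] [ 0.     -0.0002] q3,q7 [-0.45  0.27]
80 9.15 [ 0.6  0.3 -0.2] [-0.0001 -0.0002] q3,q7 [-0.42  0.09]
90 9.47 [ 0.  -0.8  0.1] [-0.0001 -0.0002] q3,q7 [-0.39 -0.09]
100 9.75 [-0.9 -0.1  0.9] [-0.0001 -0.0002] q3,q7 [-0.37 -0.19]
110 10.03 [-0.   0.2 -0.4] [-0.0002 -0.0001] q3,q7 [-0.35 -0.28]
120 10.3 [0.  0.8 0.1] [-0.0002 -0.0001] q3,q7 [-0.33 -0.37]
130 10.57 [ 0.2  0.3 -0.8] [-0.0002 -0.    ] q3,q7 [-0.3  -0.46]
140 10.83 [-0.7  0.1  0. ] [-0.0002 -0.    ] q3,q7 [-0.28 -0.54]
```

View pics/s3.png

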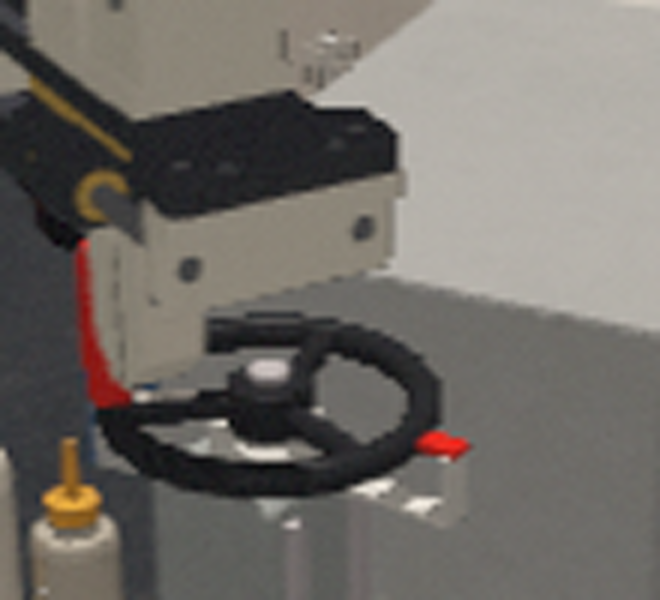

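The handle is at the far left of the crop, around (100,340), and the finger is behind it. I'll continue, then swap the wrist side.

Run:
```python
from h import *
stroke([150,160,170,180],lagA,speed=.07)
snap("side","s4",185,100,110,100,6)
c,pn=pose(180,lagA(180),.02)
bot.move_l([*c,ZP],speed=.08)
bot.move_l([*c,.48],speed=.2)
o=status.get_obs();print(o["time_s"],o["q"].round(2))
snap("side","s5",185,100,110,100,6)
for y in (pn+180,):
    q=bot.inverse_kinematics([*c,.48],ori(y)); print(y,q)
bot.move_to([*c,.48],ori(pn+180))
o=status.get_obs();print(o["time_s"],o["q"].round(2),pn)
```

```text
150 11.15 [-0.4  0.1  0.5] [-0.0001 -0.    ] q3,q7 [-0.26 -0.62]
160 11.41 [-0.1  0.2 -1. ] [-0.0001  0.    ] q3,q7 [-0.23 -0.7 ]
170 11.67 [ 0.1 -0.2 -0.4] [-0.0001  0.    ] q3,q7 [-0.21 -0.78]
180 11.93 [ 0.4 -0.4 -0.1] [-0.0001  0.    ] q3,q7 [-0.19 -0.85]
13.0833 [ 0.23  0.26 -0.19  1.64  0.05  1.24 -0.86]
129.5 [ 0.82214772  0.43927283 -1.06056434  1.59505571  0.39120161  1.33913809
  1.97095484]
15.5333 [ 0.82  0.44 -1.06  1.6   0.39  1.34  1.97] -50.5
```

View pics/s5.png

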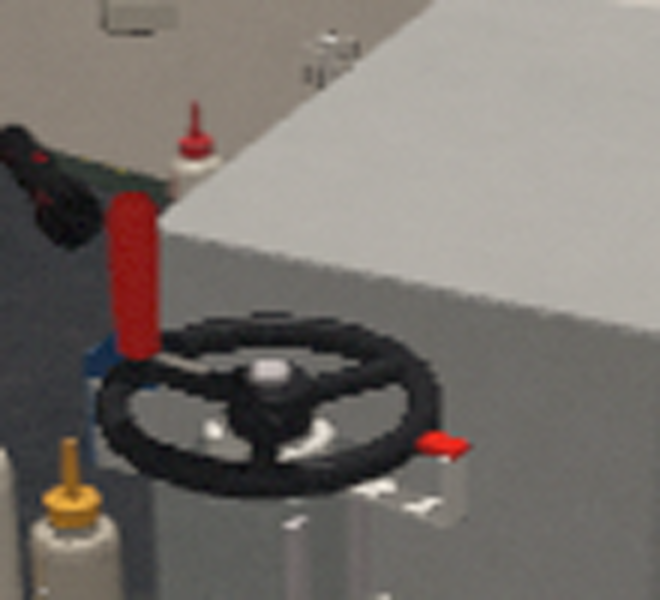

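```bash
cat >> h.py <<'E'
def ang_side(img=None):
    if img is None: img=optics.capture("side")[:,:,::-1]
    hsv=cv2.cvtColor(np.ascontiguousarray(img),cv2.COLOR_BGR2HSV)
    red=((hsv[...,0]<8)|(hsv[...,0]>172))&(hsv[...,1]>130)&(hsv[...,2]>90)
    red[:, :195]=0; red[:,270:]=0; red[:125]=0; red[185:]=0
    v,u=np.nonzero(red); 
    from scipy.optimize import minimize_scalar
    import itertools
    m=optics.camera_model("side")
    best=[]
    t=np.linspace(0,2*np.pi,24,endpoint=False)
    for f in np.arange(-30,390,1.):
        a=np.radians(180-f); h=AX+R*np.array([np.cos(a),np.sin(a)])
        P=np.array([[h[0]+.0085*np.cos(x),h[1]+.0085*np.sin(x),z] for z in(.175,.226) for x in t])
        hull=cv2.convexHull(np.round(proj("side",P,m)*16).astype(np.int32))
        M=np.zeros(red.shape,np.uint8); cv2.fillConvexPoly(M,hull,1,shift=4)
        best.append(((M.astype(bool)&red).sum()/ (M.astype(bool)|red).sum(),f))
    best.sort(reverse=True); return best[:4]
E
python3 - <<'E'
from h import *
print("start",ang_side(cv2.imread("pics/side0.png")))
P=unproj("side",(207.2,134.3),.226); d=P[:2]-AX; print(d,180-np.degrees(np.arctan2(d[1],d[0])))
snap("side","s6"); print(ang_side(cv2.imread("pics/s6.png")))
E
```

```text
start [(np.float64(0.6782334384858044), np.float64(363.0)), (np.float64(0.6782334384858044), np.float64(3.0)), (np.float64(0.6728971962616822), np.float64(361.0)), (np.float64(0.6728971962616822), np.float64(1.0))]
[0.0450241  0.00736302] 170.71234634089316
[(np.float64(0.6677852348993288), np.float64(178.0)), (np.float64(0.6633333333333333), np.float64(175.0)), (np.float64(0.6611295681063123), np.float64(177.0)), (np.float64(0.6524590163934426), np.float64(176.0))]
```

View pics/s6.png

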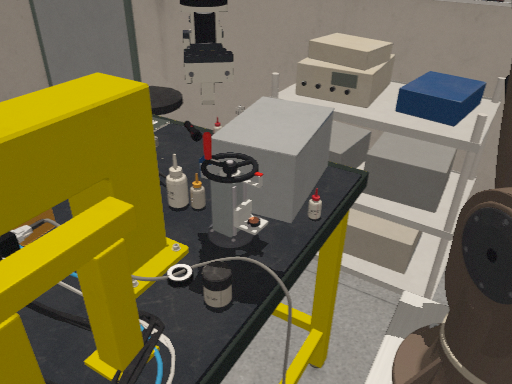

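The side view shows the handle at about 176°, with the hand clear above it. Now stroke B.

```bash
cat >> h.py <<'E'
lagB=lambda p: max(0,40.5-(p-180)*.5)
E
python3 - <<'E'
from h import *
c,pn=pose(180,lagB(180),.02)
bot.move_l([*c,ZP],speed=.15)
stroke([180,190,200,210,220],lagB,dyaw=180,speed=.07)
print(status.get_obs()["time_s"])
snap("side","s7",185,100,110,100,6)
E
```

```text
180 16.92 [-0.   0.9  0.9] [ 0.0003 -0.0005] q3,q7 [-0.99  1.9 ]
190 17.32 [-1.3  1.7 -1.4] [-0.0003  0.0005] q3,q7 [-0.92  1.69]
200 17.73 [-0.5  1.4 -0.8] [-0.0001  0.0003] q3,q7 [-0.85  1.47]
210 18.14 [ 0.6  0.5 -0.1] [-0.      0.0001] q3,q7 [-0.79  1.25]
220 18.55 [ 2.   0.6 -0.7] [-0.      0.0001] q3,q7 [-0.72  1.04]
18.55
```

View pics/s7.png

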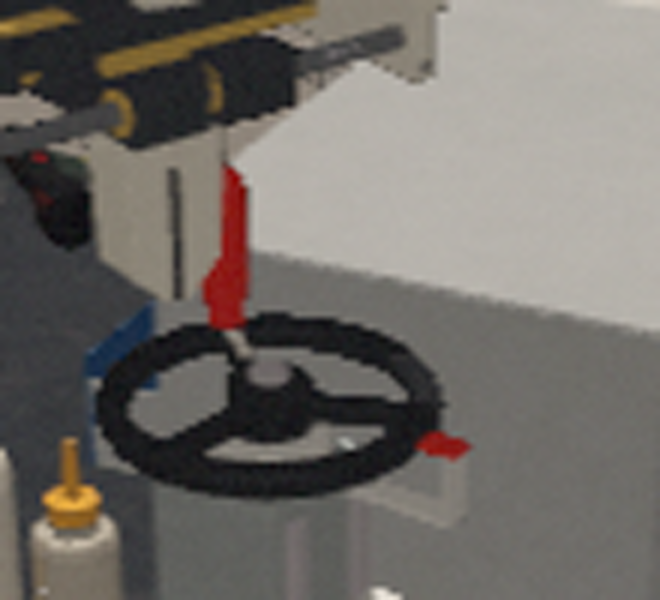

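The handle is at about (228,270) in the crop and is being pushed well. I'll continue to 340°.

Run:
```python
from h import *
stroke(range(230,341,10),lagB,dyaw=180,speed=.07)
im=optics.capture("side")[:,:,::-1]; cv2.imwrite("pics/s8f.png",im); print(ang_side(im))
cv2.imwrite("pics/s8.png",cv2.resize(im[100:200,185:295],None,fx=6,fy=6,interpolation=cv2.INTER_CUBIC))
```

```text
230 19.01 [ 1.2  0.9 -0.1] [-0.      0.0001] q3,q7 [-0.65  0.82]
240 19.42 [ 0.6 -0.5  0.1] [-0.      0.0001] q3,q7 [-0.59  0.61]
250 19.82 [ 0.2 -0.2 -0.1] [-0.      0.0002] q3,q7 [-0.53  0.4 ]
260 20.23 [ 0.4 -0.9 -0.3] [0.     0.0002] q3,q7 [-0.47  0.18]
270 20.57 [-0.4  0.1 -1.5] [-0.      0.0002] q3,q7 [-0.43  0.03]
280 20.89 [ 0.5 -0.2 -0.5] [0.0001 0.0002] q3,q7 [-0.39 -0.11]
290 21.22 [-1.   0.2  0.4] [0.0001 0.0002] q3,q7 [-0.35 -0.26]
300 21.54 [-0.  -0.2  0.4] [0.0002 0.0002] q3,q7 [-0.31 -0.41]
310 21.87 [ 0.9 -0.3 -0.1] [0.0002 0.0002] q3,q7 [-0.28 -0.56]
320 22.19 [-1.  -0.6 -0.2] [0.0003 0.0002] q3,q7 [-0.24 -0.72]
330 22.52 [0.4 0.3 0.4] [0.0003 0.0001] q3,q7 [-0.21 -0.89]
340 22.84 [ 0.1  0.3 -0.6] [0.0003 0.0001] q3,q7 [-0.18 -1.06]
[(np.float64(0.6842105263157895), np.float64(349.0)), (np.float64(0.6842105263157895), np.float64(-11.0)), (np.float64(0.6731391585760518), np.float64(348.0)), (np.float64(0.6731391585760518), np.float64(-12.0))]
```

View pics/s8.png

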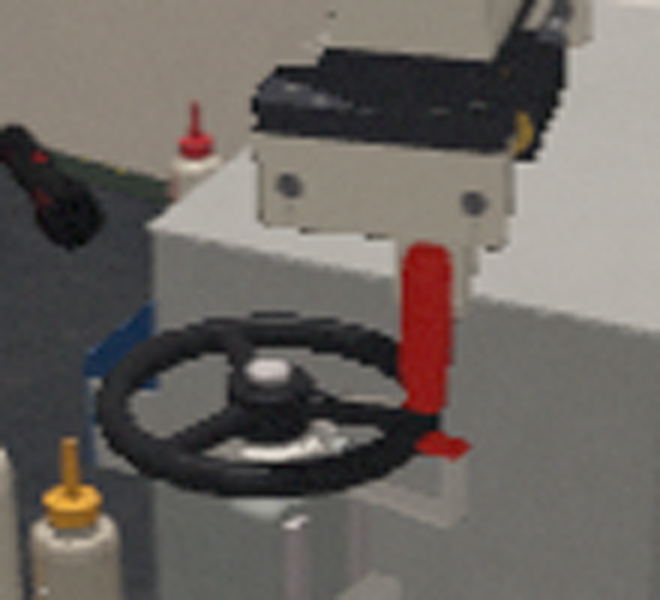

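The handle is about 12-14° short of its starting position (top at (428,247) in the crop, against (405,268) at the start). I'll nudge it further in small steps.

```bash
cat >> h.py <<'E'
def top_uv(im):
    hsv=cv2.cvtColor(np.ascontiguousarray(im),cv2.COLOR_BGR2HSV)
    red=((hsv[...,0]<8)|(hsv[...,0]>172))&(hsv[...,1]>130)&(hsv[...,2]>90)
    red[:, :225]=0; red[:,270:]=0; red[:125]=0; red[166:]=0
    v,u=np.nonzero(red); v0=v.min(); s=(v>=v0+3)&(v<v0+20); return u[s].mean(),v0
E
python3 - <<'E'
from h import *
print("start",top_uv(cv2.imread("pics/side0.png")),"340:",top_uv(cv2.imread("pics/s8f.png")))
m=optics.camera_model("side")
for f in(-12,-6,-3,0,3,6):
    a=np.radians(180-f); print(f,proj("side",[[AX[0]+R*np.cos(a),AX[1]+R*np.sin(a),z] for z in(.2,.226)],m).round(1).tolist())
stroke([345,350],lagB,dyaw=180,speed=.05)
im=optics.capture("side")[:,:,::-1]; cv2.imwrite("pics/s9f.png",im); print(ang_side(im),top_uv(im))
E
```

```text
start (np.float64(251.7163120567376), np.int64(144)) 340: (np.float64(255.5), np.int64(141))
-12 [[254.3, 154.7], [254.5, 142.3]]
-6 [[253.2, 155.9], [253.4, 143.4]]
-3 [[252.6, 156.5], [252.7, 144.0]]
0 [[251.9, 157.0], [252.0, 144.5]]
3 [[251.1, 157.6], [251.2, 145.0]]
6 [[250.3, 158.1], [250.4, 145.5]]
345 23.14 [ 0.5 -1.6 -0.3] [ 0.0002 -0.0001] q3,q7 [-0.17 -1.14]
350 23.39 [ 0.6 -0.4  0.1] [ 0.0002 -0.    ] q3,q7 [-0.15 -1.23]
[(np.float64(0.6762820512820513), np.float64(354.0)), (np.float64(0.6762820512820513), np.float64(-6.0)), (np.float64(0.6624203821656051), np.float64(355.0)), (np.float64(0.6624203821656051), np.float64(-5.0))] (np.float64(254.25352112676057), np.int64(143))
```

Run:
```python
from h import *
stroke([355,357],lagB,dyaw=180,speed=.05)
im=optics.capture("side")[:,:,::-1]; cv2.imwrite("pics/s10f.png",im); print(ang_side(im),top_uv(im))
a=cv2.imread("pics/side0.png")
z=[cv2.resize(x[135:185,225:285],None,fx=6.6,fy=6.6,interpolation=cv2.INTER_CUBIC) for x in (a,im)]
cv2.imwrite("pics/cmp.png",np.hstack(z))
```

```text
355 23.69 [-0.5 -0.4 -0.8] [0.0001 0.    ] q3,q7 [-0.14 -1.32]
357 23.94 [-0.6 -2.2 -0.6] [ 0.0001 -0.0001] q3,q7 [-0.13 -1.36]
[(np.float64(0.684887459807074), np.float64(359.0)), (np.float64(0.684887459807074), np.float64(-1.0)), (np.float64(0.6624605678233438), np.float64(357.0)), (np.float64(0.6624605678233438), np.float64(-3.0))] (np.float64(252.83673469387756), np.int64(145))
```

View pics/cmp.png

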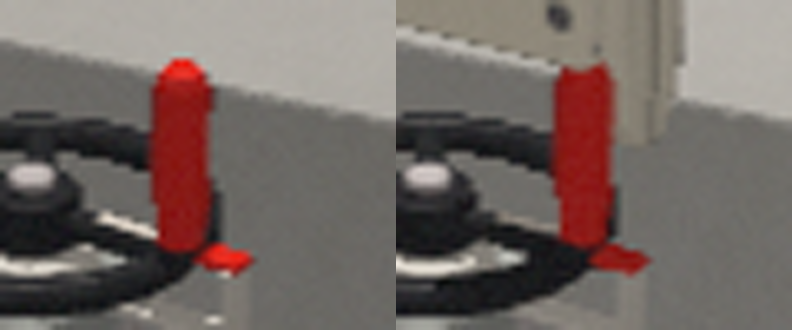

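The handle foot is about 1 px (5°) short of its starting place. I'll push about 4° more, then back off and look with a clear view.

Run:
```python
from h import *
stroke([361],lagB,dyaw=180,speed=.05)
c,pn=pose(361,0,.025)
bot.move_l([*c,ZP],speed=.1)
bot.move_l([*c,.50],speed=.2)
bot.move_l([c[0]-.03,c[1]-.15,.50],speed=.2)
print(status.get_obs()["time_s"])
im=optics.capture("side")[:,:,::-1]; cv2.imwrite("pics/s11f.png",im); print(ang_side(im),top_uv(im))
t=optics.capture("top")[:,:,::-1]; cv2.imwrite("pics/t11f.png",t)
a=cv2.imread("pics/side0.png");b=cv2.imread("pics/top0.png")
z=[cv2.resize(x[135:185,225:285],(396,300),interpolation=cv2.INTER_CUBIC) for x in (a,im)]
z2=[cv2.resize(x[155:210,223:293],(396,300),interpolation=cv2.INTER_CUBIC) for x in (b,t)]
cv2.imwrite("pics/cmp2.png",np.vstack([np.hstack(z),np.hstack(z2)]))
```

```text
361 24.24 [-0.2 -0.9 -0.1] [0.     0.0001] q3,q7 [-0.12 -1.43]
26.3667
[(np.float64(0.6635514018691588), np.float64(361.0)), (np.float64(0.6635514018691588), np.float64(1.0)), (np.float64(0.6635220125786163), np.float64(363.0)), (np.float64(0.6635220125786163), np.float64(3.0))] (np.float64(251.5912408759124), np.int64(144))
```

View pics/cmp2.png

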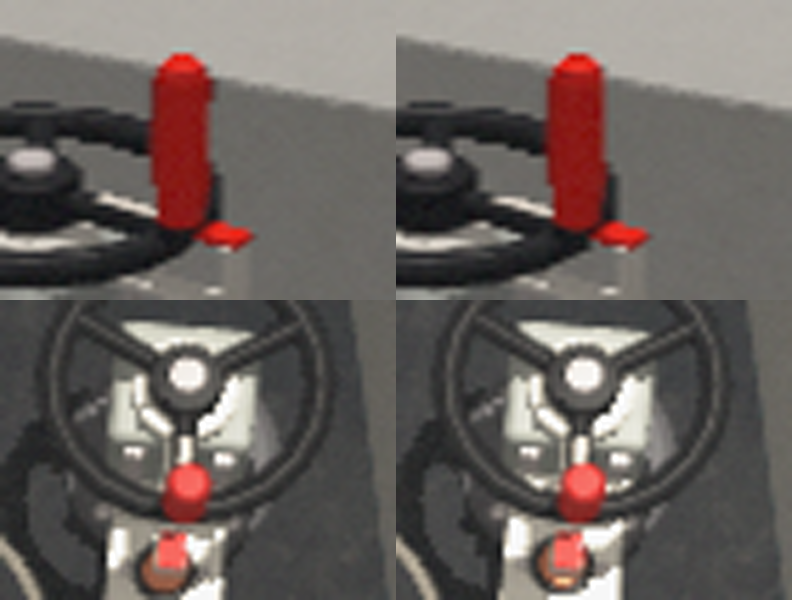

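View pics/s11f.png

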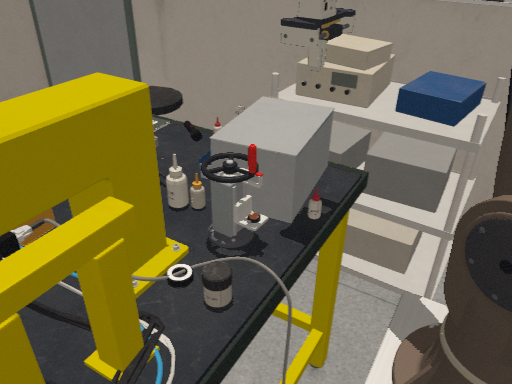

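The before and after views match in both cameras: the side handle column is at 251.6 now and 251.7 at the start, and the can, bottle and ring haven't moved. The hand is clear, so I'll hand in.

Run:
```python
from h import *
o=status.get_obs();print(o["time_s"],abs(o["qvel"]).max(),o["ft_force"])
print(bot.close_job())
```

```text
26.4667 0.004449993503598708 [ 0.17878355  0.27022393 -0.50569731]
the job is handed in; nothing more can be done
None
```

I turned the wheel one full turn clockwise and handed the job in at 26.5 s, but `close_job` gave no verdict. I pushed the handle with the closed fingers in two strokes, 0 to 180° and 180 to 360°. Between them I lifted the hand clear and turned the wrist half a turn. A few small nudges brought the handle back to the pointer.

**Handle position:** in the last pictures the handle matches its starting place in both cameras. Its column in the side view is 251.6 px, against 251.7 px at the start. That is about 1° by eye and by mask, and the tolerance is about 9°.

**Loose things and hand:** the can, bottle and ring mount look unmoved in the side view. The hand is clear of everything and at rest, with no meaningful force.

**Checks that were weaker or disagreed:**
- **Contact force:** the wrist force read at each stop was mostly noise, at most about 2 N, so it does not confirm a push above 0.3 N at the two checkpoints. I judged the push by the handle following the fingers in the pictures.
- **Angle estimate near the end:** with the fingers partly hiding the handle, my two image measures differed by about 5°. They agreed once the view was clear.

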